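# Unlatch the thermal cycler lid and hold it open

## Robot

A 7-joint arm with a two-finger parallel gripper is mounted at the origin on the work surface. World frame = base frame: x ahead of the robot, y to its left, z up, the work surface at z = 0. Lengths are in m, angles in rad, forces in N, time in s.
With the tool pointing down it reaches from about 0.35 to 0.9 m from the base axis. Payload 8.1 kg.
Tool frame: the origin (TCP) lies on the centre line of the jaws, within the pads' length; the fingertips stand 17 mm ahead of it and the grasp point (between the pads) lies 2 mm behind it; z points along the fingers, y is the direction in which the jaws open and shut (so a half turn about z gives the same grasp; the last joint's range is limited). The gripper opens to 92 mm and grips with 3 to 60 N. Pads are 19 mm wide; open, the fingers measure 130 mm over their backs; the gripper's body (75 mm by 190 mm) begins 47 mm behind the grasp point.
Start: joints at [1.099, 0.434, 0.025, 1.573, -0.012, 1.134, -0.075], TCP at [0.225, -0.583, 0.244] pointing down, gripper open.
Joint ranges: [-2.62, 2.62], [-0.44, 2.09], [-1.27, 1.32], [0.08, 2.57], [-1.32, 4.46], [0.12, 2], [-2.74, 2.74]. Speed limits (rad/s): [2.22, 2.22, 3.01, 3.01, 3.14, 3.14, 3.14].

## Interface

Orientations are given as a rotation vector (axis times angle).
In Python, from cell import arm, imaging, job gives the robot as it stands.
- The arm moves only by the tool jog_arm, never from a script. Its argument "moves" is a list of rows, each an object with "fingers": the closure, from -1 (fully open) to 1 (shut); "xyz": the shift along the tool's x, y, z in cm, a list of three; "angular": the turn, a rotation vector about the tool's x, y, z in rad, a list of three. In form: [{"fingers": fingers, "xyz": [dx, dy, dz], "angular": [ax, ay, az]}, ...]. A call has 1 to 12 rows; each row is the pose to reach, as a shift and turn from the pose commanded when the call began, along the tool's axes at that moment; what a row does not reach only later rows make up. A row lasts 1/8 s, in which the tool goes at most 62.5 mm and 10.7 degrees, less where a joint would pass 70% of its speed; a pose out of reach is approached as far as the arm can. A call with a gripper value outside its range is refused whole. The fingers move at their own pace and stop on an object; "grip_force" is the grip in N (left out, the last holds). Time passes only in rows, so rows that repeat a pose let the fingers close. It gives the time, the measured TCP pose, the force and the opening at its end, in the units of the state.
- arm.observe(): the state, without advancing time (a new reading comes with each control period).
- imaging.get_image(name): name is "side" or "top" or "wrist"; returns the picture (384x512x3 uint8, red, green, blue); there is no depth.
- imaging.camera_params(name): a dict with "fx", "fy", "cx", "cy" (pixels), "dist" ([k1, k2, p1, p2, k3] as OpenCV has them; the pictures are not rectified), "rvec" (rotation vector, rad) and "tvec" (3), from world to camera coordinates, as OpenCV has them; the wrist camera has in their place "hand_eye" (4x4, takes a point from camera to tool coordinates, whose origin is the TCP and whose axes are the flange's). Camera axes: x right, y down, z forward; pixel columns grow to the right and rows downward; lengths in m; the calibration is good to about 2 mm. A picture is of the moment at which its call begins: read the wrist's pose just before it. camera_params takes no time and is no camera call.
- job.sign_off(): hands the job in, once; it reports no verdict.
The state is a dict: "clock": time; "joints": joint angles; "dq": joint speeds; "joint_efforts": joint torques, N m; "position": TCP position; "ee_rot": TCP orientation; "force": force on the tool from outside, world axes, zero at the start; "ft_torque": the same for the moment, N m; "width": opening from 0.0 (shut) to 1.0 (fully open).
Only numpy, scipy, OpenCV 4.12 (cv2) and the standard library are available. Lean on these libraries where they do the work, as an engineer would, in place of code of your own. Each camera call takes 0.05 s, during which the arm holds its last target. There are 200 camera calls.

## Task

The run in the small thermal cycler is over: slide the blue tab of its lid latch all the way aside against its spring (to the left as you face the cycler's front), and only when the lid is freed, without forcing the catch, lift the lid's tongue off the ball stud by the same tab and raise the lid to about 45 degrees. The lid has no stay and falls shut when let go, so finish while holding it still there by the tab, so that I can reach the plate. Leave the plate in its block and the other things on the bench where they are.

Things in the scene. Friction and masses are not known exactly. Their poses are not given: they have to be found in the camera images.
- cycler: compact off-white thermal cycler fixed on the bench, 300 mm deep (x -175 to +125), 160 mm wide, 150 mm high with its grey lid shut. Origin on the bench (height 0), at mid width; x points from the front (sloping console with screen) to the rear, where the lid is hinged, y to the side towards which the latch slides, z up. A dark steel tongue at the lid's front, mid width, sits over the ball stud.
- lid_hinge (a point): point on the lid's hinge axis at mid width, 85 mm behind and 118 mm above the cycler's origin. The hinge axis runs along the cycler's y. Axes as the cycler's.
- lid (a joint): lid angle, rad: 0 shut, grows as the front rises, stop at 1.15. The lid weighs about 0.55 kg, needs about 3 N of lift at the tab and falls shut by itself from every angle. Shut, its top is 150 mm above the bench; its sloping front face begins about 35 mm behind the middle of the tab.
- latch (a joint): travel of the latch slide, m: 0 sprung home (its fork holds the ball, the lid cannot rise), grows as the tab moves along the cycler's +y, stop at 0.020. The fork is clear of the ball from 0.0125 on. The spring pulls back with 3 N at first and 9 N at the stop: the slide returns when let go. With the lid above 0.1 rad the fork can no longer meet the ball.
- tab_grip (a point): grasp point in the upright blue pull tab on the latch slide, at the lid's front. Tab: 20 mm wide (y), 18 deep (x), 41 high; the point is 25 mm above its foot, 16 below its top. Lid shut: 164 mm above the bench, 195 mm in front of and 46 above lid_hinge; it turns about the hinge with the lid. Held across its 20 mm (fingers closing along y), it can turn between the fingers as the lid tilts.
- pull_tab: the blue pull tab (20 x 18 x 41 mm), origin at the middle of its foot, 139 mm above the bench with the lid shut; axes as the cycler's with the lid shut, tilting with it. At its foot is the 3 mm bright slide plate.
- catch_fork: steel fork under the tongue, carried by the latch slide; two prongs 6 mm wide and 4 mm thick that grip under the ball, from 5 mm beyond the ball's middle on the -y side to 32 mm on the +y side when the latch is home.
- ball_stud: steel ball catch fixed on the cycler's deck under the tongue: ball of 15 mm on a thin neck, origin at the stud's foot 110 mm in front of and 100 mm above the cycler's origin; middle of the ball 18 mm higher.
- pcr_plate: white 48-well plate, 98 x 66 x 12 mm, loose in the cycler's block under the lid; origin at the middle of its underside, 88 mm above the bench. To stay where it is.
- tube_rack: orange rack with small tubes, 110 x 62 x 51 mm high, loose on the bench close to the cycler's +y side; origin at the middle of its underside. Bystander.
- tip_box: clear box with blue tray of pipette tips, 84 x 122 x 66 mm high, loose; origin at the middle of its underside. Bystander.
- waste_cup: clear open cup, 84 mm across, 85 mm high, loose; origin at the middle of its underside. Bystander.
- spray_bottle: white bottle with red cap and blue band, 68 mm across, 170 mm high, loose; origin at the middle of its underside. Bystander.
- mini_spinner: round white mini centrifuge with a domed lid, 156 mm across, 112 mm high, fixed; origin at the middle of its underside. Bystander.
- vortex_mixer: dark vortex mixer, 155 x 115 x 140 mm high, fixed; origin at the middle of its underside. Bystander.

How it is judged:
On the way, in this order (a step that is already met when the one before it is completed fails the run):
1. the latch is drawn aside, clear of the ball (more than 13 mm), while the lid is still shut (value of joint latch above 0.013 m and value of joint lid below 0.03 rad), for 0.2 s.
2. the tongue is lifted off the ball stud by the held tab (value of joint lid above 0.2 rad and contact force between the fingers and pull_tab above 1 N), for 0.1 s.
At the end, for the whole second after the job is handed in: The lid is held still at about 45 degrees (between 34 and 57 degrees, turning slower than 0.1 rad/s) with the blue tab in the fingers (more than 1 N); the plate is still in its block (within 10 mm) and the loose bystanders are within 20 mm of where they stood (value of joint lid between 0.6 and 1 rad and velocity of joint lid between -0.1 and 0.1 rad/s and contact force between the fingers and pull_tab above 1 N and distance of pcr_plate from where it was at the start of the episode below 0.01 m and distance of each of tube_rack, tip_box, waste_cup, spray_bottle from where it was at the start of the episode below 0.02 m); the arm keeps its last pose, push and grip.
It fails at once if the lid is forced: the catch fork is pulled against the ball stud with more than 30 N (contact force between catch_fork and ball_stud above 30 N).
It fails at once if the plate is moved in its block by more than 10 mm (distance of pcr_plate from where it was at the start of the episode above 0.01 m).
It fails at once if a loose bystander (tube rack, tip box, waste cup, spray bottle) is moved by more than 20 mm (distance of any of tube_rack, tip_box, waste_cup, spray_bottle from where it was at the start of the episode above 0.02 m).
It also fails if it takes over 35 s, if anything falls off the work surface, if the arm or the gripper's body presses on something with over 40 N, if the wrist force passes 120 N, or if a joint passes its speed limit or range.

## Working session

There is one attempt and no reset: what is moved stays moved. The work goes in short steps, Python scripts to look and compute and a tool call to move; the robot and the scene stay as the last step left them, time stands still between calls to the robot, and variables do not carry over. Pictures are saved under pics/ and viewed, about 8 in all and at most 12, crops included, and the job is handed in when it is done.

Besides the shell and the picture viewer there is one more tool, called by a JSON object that holds its "op" and its "data". jog_arm: Moves the arm, as the interface text tells. Its arguments: {"type":"object","properties":{"moves":{"type":"array"},"grip_force":{"type":"number"}},"required":["moves"]}

```bash
mkdir -p pics; python3 - <<'E'
from cell import arm, imaging, job
import cv2
print(arm.observe())
for n in ("side","top"):
    im=imaging.get_image(n); cv2.imwrite(f"pics/{n}0.png",im[:,:,::-1]); print(n,imaging.camera_params(n))
print(imaging.camera_params("wrist"))
E
```

```text
{'clock': 0.0, 'joints': array([ 1.09938076,  0.43522062,  0.02498068,  1.57412903, -0.01161216,
        1.13396205, -0.07512286]), 'dq': array([-0.00146639, -0.0003276 ,  0.00144648,  0.00045326, -0.00081153,
       -0.00217243, -0.00081833]), 'joint_efforts': array([ 2.67633186e-04, -6.67854810e+01,  9.84998792e-01, -3.14472234e+01,
       -6.05512317e-02,  4.28642775e-02,  1.39217750e-04]), 'position': array([ 0.22509013, -0.5825347 ,  0.24293414]), 'ee_rot': array([-3.08686627e+00, -5.75615818e-01,  6.60183697e-04]), 'force': array([-0.03352926, -0.7338896 , -0.05743423]), 'ft_torque': array([-0.01961206, -0.06587168,  0.00833436]), 'width': 0.995459983648609}
side {'fx': 438.1838683433799, 'fy': 438.1838683433799, 'cx': 254.94326312829114, 'cy': 187.5683674911558, 'dist': array([-0.04930476,  0.        ,  0.        ,  0.        ,  0.        ]), 'rvec': array([ 2.42413542, -0.32621519,  0.13888593]), 'tvec': array([-0.54182995,  0.16785689,  1.67799269])}
top {'fx': 377.3052603647021, 'fy': 377.3052603647021, 'cx': 262.2502727083896, 'cy': 189.87463823917804, 'dist': array([-0.01588973,  0.        ,  0.        ,  0.        ,  0.        ]), 'rvec': array([ 2.19919542, -2.16832512,  0.08602823]), 'tvec': array([-0.02783474,  0.56665483,  1.35511354])}
{'fx': 332.3365384288374, 'fy': 332.3365384288374, 'cx': 255.64309785847522, 'cy': 193.55993708440107, 'dist': array([-0.01685826,  0.        ,  0.        ,  0.        ,  0.        ]), 'hand_eye': array([[-1.51675763e-04, -9.58321966e-01, -2.85690368e-01,
         7.74858110e-02],
       [ 9.99999762e-01,  4.70587055e-05, -6.88763571e-04,
         1.78276509e-04],
       [ 6.73501479e-04, -2.85690404e-01,  9.58321731e-01,
        -1.40860728e-01],
       [ 0.00000000e+00,  0.00000000e+00,  0.00000000e+00,
         1.00000000e+00]])}
```

View pics/top0.png

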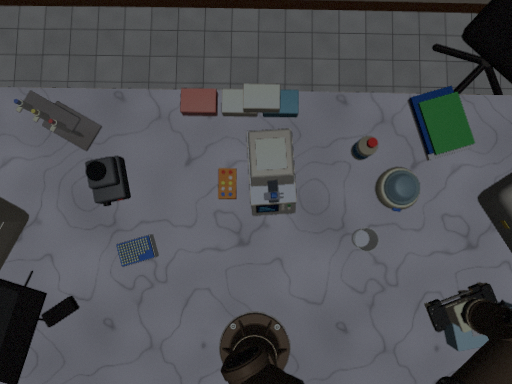

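View pics/side0.png

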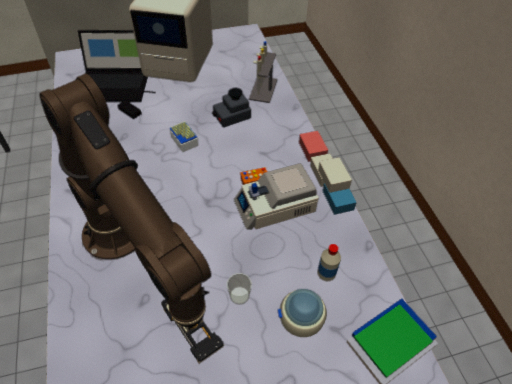

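The top view has the cycler around (272,172) with its front towards the robot and the tab near (273,190); the rack is at (228,183). In the side view the tab is near (256,188). I'll enlarge both views.

```bash
python3 - <<'E'
import cv2,numpy as np
a=cv2.imread("pics/top0.png")[120:225,235:310]; b=cv2.imread("pics/side0.png")[160:235,230:325]
a=cv2.resize(a,None,fx=5,fy=5,interpolation=cv2.INTER_CUBIC); b=cv2.resize(b,None,fx=4,fy=4,interpolation=cv2.INTER_CUBIC)
c=np.zeros((525,375+380,3),np.uint8); c[:,:375]=a; c[:300,375:]=b
cv2.imwrite("pics/c1.png",np.clip(c*1.5,0,255).astype(np.uint8))
E
```

```text
(no output)
```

View pics/c1.png

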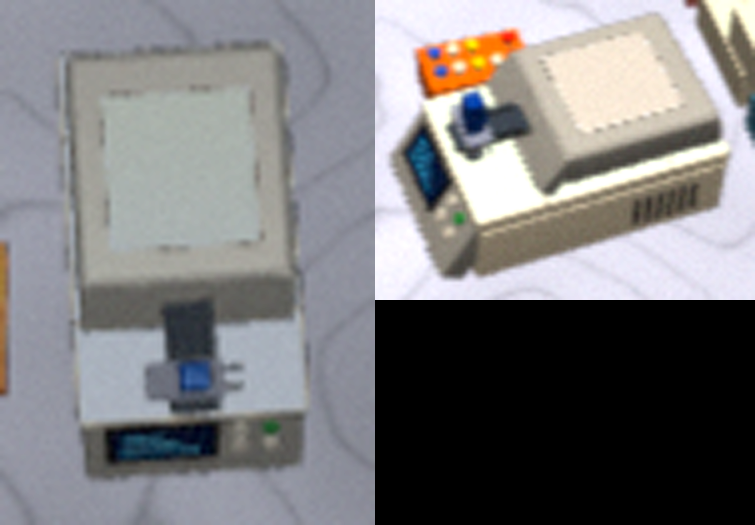

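The enlargement shows the tab's top at crop (197,375) in the top view and (473,97) in the side view. The deck's front edge runs (80,418)–(305,412), and the lid's rear edge (72,62)–(278,50). Back-projecting these.

```bash
cat > h.py <<'E'
from cell import arm, imaging, job
import cv2,numpy as np
from scipy.spatial.transform import Rotation as R
def ray(n,uv):
    p=imaging.camera_params(n); K=np.array([[p['fx'],0,p['cx']],[0,p['fy'],p['cy']],[0,0,1]])
    d=np.append(cv2.undistortPoints(np.array([[uv]],float),K,p['dist'])[0,0],1)
    if n=="wrist":
        s=arm.observe(); M=R.from_rotvec(s['ee_rot']).as_matrix(); H=p['hand_eye']
        return s['position']+M@H[:3,3], M@H[:3,:3]@d
    M=cv2.Rodrigues(p['rvec'])[0]; return -M.T@p['tvec'], M.T@d
def onz(n,uv,z):
    o,d=ray(n,uv); return (o+d*(z-o[2])/d[2]).round(4)
E
python3 - <<'E'
from h import *
T=lambda u,v:((u+.5)/5-.5+235,(v+.5)/5-.5+120)
S=lambda u,v:((u-375+.5)/4-.5+230,(v+.5)/4-.5+160)
print("tab",onz("top",T(197,375),.18),onz("side",S(473,97),.18))
for a,b,z in [((80,418),(305,412),.1),((72,62),(278,50),.15),((92,468),(300,464),.03),((83,275),(295,270),.15)]:
    p,q=onz("top",T(*a),z),onz("top",T(*b),z); print(p,q,np.arctan2(-(p-q)[0],(p-q)[1]))
E
```

```text
tab [ 0.5402 -0.0576  0.18  ] [ 0.5413 -0.0559  0.18  ]
[0.5146 0.0197 0.1   ] [ 0.5209 -0.1347  0.1   ] 0.04078048712217512
[0.7509 0.0275 0.15  ] [ 0.7611 -0.1104  0.15  ] 0.07383219149011755
[0.4814 0.0124 0.03  ] [ 0.4864 -0.1378  0.03  ] 0.033276659810885456
[0.6075 0.0178 0.15  ] [ 0.6129 -0.1229  0.15  ] 0.03836070335252042
```

```bash
cat >> h.py <<'E'
def go(p,yaw=None,pitch=0.):
    "print shift/turn to have TCP at p; tool x at yaw, pointing down"
    s=arm.observe(); M=R.from_rotvec(s['ee_rot']); d=M.inv().apply(np.array(p)-s['position'])*100
    a=np.zeros(3) if yaw is None else (M.inv()*R.from_euler('ZYX',[yaw,pitch,0])*R.from_euler('x',np.pi)).as_rotvec()
    print("t",s['clock'],"pos",s['position'].round(4),"F",s['force'].round(1),"w",s['width']); print("xyz",d.round(2),"ang",a.round(3))
E
python3 -c "
from h import *
go([.541,-.057,.26],.05)"
```

```text
t 0.1 pos [ 0.2251 -0.5826  0.2431] F [ 0.1 -0.1  0.2] w 0.9982481278850881
xyz [ 48.41 -37.64  -1.65] ang [-0.001  0.     0.319]
```

{"op": "jog_arm", "data": {"moves": [{"fingers":-1,"xyz":[4.8,-3.8,-1.7],"angular":[0,0,0.1]},{"fingers":-1,"xyz":[9.6,-7.5,-1.7],"angular":[0,0,0.2]},{"fingers":-1,"xyz":[14.4,-11.3,-1.7],"angular":[0,0,0.319]},{"fingers":-1,"xyz":[19.2,-15,-1.7],"angular":[0,0,0.319]},{"fingers":-1,"xyz":[24,-18.8,-1.7],"angular":[0,0,0.319]},{"fingers":-1,"xyz":[29,-22.6,-1.7],"angular":[0,0,0.319]},{"fingers":-1,"xyz":[34,-26.4,-1.7],"angular":[0,0,0.319]},{"fingers":-1,"xyz":[39,-30.2,-1.7],"angular":[0,0,0.319]},{"fingers":-1,"xyz":[44,-34.2,-1.7],"angular":[0,0,0.319]},{"fingers":-1,"xyz":[48.4,-37.6,-1.7],"angular":[0,0,0.319]},{"fingers":-1,"xyz":[48.4,-37.6,-1.7],"angular":[0,0,0.319]},{"fingers":-1,"xyz":[48.4,-37.6,-1.7],"angular":[0,0,0.319]}], "grip_force": 30}}

```text
clock: 1.6
position: [0.5408, -0.0583, 0.2602]
ee_rot: [3.14, 0.078, -0.002]
force: [0.8, -0.7, 0.6]
width: 1.0
```

```bash
python3 -c "
from h import *
go([.541,-.057,.26],.05)
im=imaging.get_image('wrist');cv2.imwrite('pics/w1.png',np.clip(im[:,:,::-1]*1.4,0,255).astype(np.uint8))"
```

```text
t 1.6 pos [ 0.5408 -0.0583  0.2602] F [ 0.8 -0.7  0.6] w 0.9996055741195432
xyz [ 0.03 -0.13  0.02] ang [ 0.     0.001 -0.   ]
```

View pics/w1.png

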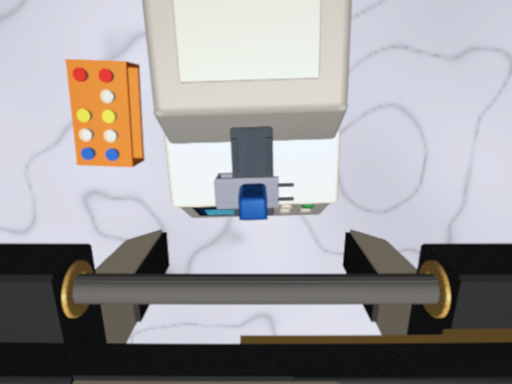

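The wrist view shows the tab's top at about (253,207), the deck's front edge (173,206)–(337,200), and the lid's front top edge (160,111)–(345,106).

```bash
python3 -c "
from h import *
n='wrist'
print(onz(n,(253,207),.18))
for a,b,z in [((173,206),(337,200),.1),((160,111),(345,106),.15),((176,80),(320,78),.15)]:
    p,q=onz(n,a,z),onz(n,b,z); print(p,q,np.arctan2(-(p-q)[0],(p-q)[1]))
# sharper blob of blue
im=imaging.get_image(n)[180:225,235:275].astype(int); m=(im[...,2]>im[...,0]+50)&(im[...,2]>im[...,1]+35)
y,x=np.nonzero(m);print(x.min()+235,x.max()+235,y.min()+180,y.max()+180)
for r in range(184,222,3): xs=x[y==r-180]; print(r,xs.min()+235 if len(xs) else 0,xs.max()+235 if len(xs) else 0, im[r-180,18])
"
```

```text
[ 0.5421 -0.0572  0.18  ]
[0.5119 0.0186 0.1   ] [ 0.5254 -0.1375  0.1   ] 0.08626837492544087
[0.603  0.0143 0.15  ] [ 0.6131 -0.1213  0.15  ] 0.07434649132148972
[0.6252 0.0021 0.15  ] [ 0.6315 -0.101   0.15  ] 0.06102983812512332
238 264 186 218
184 0 0 [21 32 53]
187 239 263 [ 9 28 58]
190 239 263 [11 31 62]
193 238 264 [ 6 26 53]
196 238 264 [14 37 74]
199 238 264 [ 31  70 124]
202 238 264 [ 47  89 143]
205 238 264 [ 42  84 140]
208 238 264 [ 38  80 137]
211 238 264 [ 33  76 133]
214 238 264 [ 30  73 131]
217 239 264 [ 26  67 126]
220 0 0 [151 152 163]
```

```bash
python3 -c "
from h import *
go([.5413,-.056,.164],.07)"
```

```text
t 1.7 pos [ 0.5406 -0.0595  0.2605] F [-1.1  0.8 -0.6] w 0.99714721796579
xyz [ 0.1  -0.36  9.65] ang [ 0.001  0.001 -0.023]
```

{"op": "jog_arm", "data": {"moves": [{"fingers":-1,"xyz":[0.1,-0.2,3],"angular":[0,0,-0.022]},{"fingers":-1,"xyz":[0.1,-0.2,6],"angular":[0,0,-0.022]},{"fingers":-1,"xyz":[0.1,-0.2,8.5],"angular":[0,0,-0.022]},{"fingers":-1,"xyz":[0.1,-0.2,9.6],"angular":[0,0,-0.022]},{"fingers":-1,"xyz":[0.1,-0.2,9.6],"angular":[0,0,-0.022]},{"fingers":-1,"xyz":[0.1,-0.2,9.6],"angular":[0,0,-0.022]}]}}

```text
clock: 2.45
position: [0.5427, -0.0561, 0.1658]
ee_rot: [3.139, 0.112, 0.002]
force: [0.8, 0.6, -0.2]
width: 0.996
```

```bash
python3 -c "
from h import *
go([.5413,-.056,.164],.07)
im=imaging.get_image('wrist');cv2.imwrite('pics/w2.png',np.clip(im[:,:,::-1]*1.4,0,255).astype(np.uint8))"
```

```text
t 2.45 pos [ 0.5427 -0.0561  0.1658] F [ 0.8  0.6 -0.2] w 0.9964406568815773
xyz [-0.14 -0.02  0.18] ang [ 0.    -0.002  0.001]
```

View pics/w2.png

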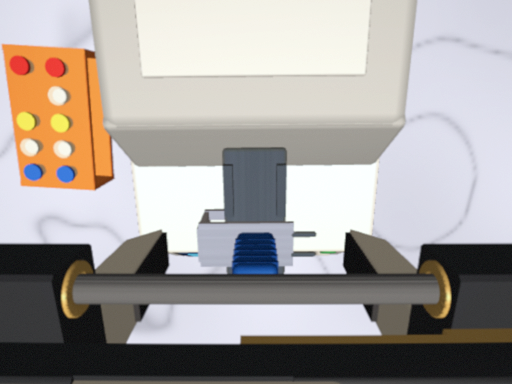

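The tab sits centred between the fingers (columns 233–278, middle about 255) and the tool is well aligned with the cycler. Closing.

{"op": "jog_arm", "data": {"moves": [{"fingers":1,"xyz":[-0.1,0,0.2],"angular":[0,0,0]},{"fingers":1,"xyz":[-0.1,0,0.2],"angular":[0,0,0]},{"fingers":1,"xyz":[-0.1,0,0.2],"angular":[0,0,0]},{"fingers":1,"xyz":[-0.1,0,0.2],"angular":[0,0,0]},{"fingers":1,"xyz":[-0.1,0,0.2],"angular":[0,0,0]},{"fingers":1,"xyz":[-0.1,0,0.2],"angular":[0,0,0]},{"fingers":1,"xyz":[-0.1,0,0.2],"angular":[0,0,0]},{"fingers":1,"xyz":[-0.1,0,0.2],"angular":[0,0,0]}], "grip_force": 30}}

```text
clock: 3.5
position: [0.5411, -0.0559, 0.1627]
ee_rot: [3.139, 0.113, -0.0]
force: [-0.2, -0.1, -0.6]
width: 0.215
```

Gripped: 0.215 × 92 mm ≈ 20 mm. Now I'll slide towards +y, which is tool -y.

{"op": "jog_arm", "data": {"moves": [{"fingers":1,"xyz":[0,-0.4,0],"angular":[0,0,0]},{"fingers":1,"xyz":[0,-0.8,0],"angular":[0,0,0]},{"fingers":1,"xyz":[0,-1.2,0],"angular":[0,0,0]},{"fingers":1,"xyz":[0,-1.6,0],"angular":[0,0,0]},{"fingers":1,"xyz":[0,-1.8,0],"angular":[0,0,0]},{"fingers":1,"xyz":[0,-1.8,0],"angular":[0,0,0]},{"fingers":1,"xyz":[0,-1.8,0],"angular":[0,0,0]}]}}

```text
clock: 4.38
position: [0.5398, -0.0394, 0.1627]
ee_rot: [3.138, 0.111, -0.0]
force: [1.2, -7.6, 0.4]
width: 0.214
```

```bash
python3 -c "
from h import *
go([.54,-.037,.162],.07)
im=imaging.get_image('wrist');cv2.imwrite('pics/w3.png',np.clip(im[:,:,::-1]*1.4,0,255).astype(np.uint8))
for i in range(3): imaging.get_image('top'); print(arm.observe()['position'],arm.observe()['force'])"
```

```text
t 4.375 pos [ 0.5398 -0.0394  0.1627] F [ 1.2 -7.6  0.4] w 0.2143607568491315
xyz [ 0.03 -0.24  0.07] ang [0.002 0.    0.001]
[ 0.53982864 -0.03943154  0.16271252] [ 0.12043963 -7.46105337 -0.10712534]
[ 0.53983707 -0.0393856   0.16272572] [ 0.50427604 -8.15004663  0.03388069]
[ 0.53983219 -0.0394572   0.16272143] [ 1.14514266 -7.61998929 -1.10758107]
```

View pics/w3.png

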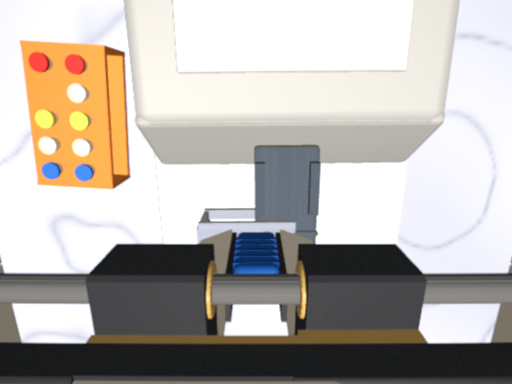

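The plate and tab have moved left relative to the tongue by about 16 mm, and the spring force is 7.7 N. I'll go slightly further, then lift a little along the arc.

{"op": "jog_arm", "data": {"moves": [{"fingers":1,"xyz":[0,-0.15,0],"angular":[0,0,0]},{"fingers":1,"xyz":[0,-0.25,0],"angular":[0,0,0]},{"fingers":1,"xyz":[0,-0.25,0],"angular":[0,0,0]},{"fingers":1,"xyz":[0,-0.25,0],"angular":[0,0,0]}]}}

```text
clock: 5.08
position: [0.5397, -0.0372, 0.1627]
ee_rot: [3.137, 0.11, -0.0]
force: [0.2, -8.8, 0.3]
width: 0.214
```

```bash
python3 -c "
from h import *
go([.54,-.037,.162],.07)
r=np.array([-.195,.046])
for t in (.02,.05,.1,.15,.2,.3,.4,.5,.6,.7,.8):
    c,s=np.cos(t),np.sin(t); print(t,round((r[0]*c+r[1]*s-r[0])*100,2),round((-r[0]*s+r[1]*c-r[1])*100,2))"
```

```text
t 5.075 pos [ 0.5397 -0.0372  0.1627] F [ 0.2 -8.8  0.3] w 0.21380499173515047
xyz [ 0.03 -0.02  0.07] ang [0.002 0.    0.   ]
0.02 0.1 0.39
0.05 0.25 0.97
0.1 0.56 1.92
0.15 0.91 2.86
0.2 1.3 3.78
0.3 2.23 5.56
0.4 3.33 7.23
0.5 4.59 8.79
0.6 6.0 10.21
0.7 7.55 11.48
0.8 9.21 12.59
```

Travel is about 18.5 mm (8.8 N) with the lid still shut. Lifting slowly to about 0.1 rad first.

{"op": "jog_arm", "data": {"moves": [{"fingers":1,"xyz":[0.1,0,-0.4],"angular":[0,0,0]},{"fingers":1,"xyz":[0.2,0,-0.8],"angular":[0,0,0]},{"fingers":1,"xyz":[0.3,0,-1.2],"angular":[0,0,0]},{"fingers":1,"xyz":[0.45,0,-1.6],"angular":[0,0,0]},{"fingers":1,"xyz":[0.56,0,-1.9],"angular":[0,0,0]},{"fingers":1,"xyz":[0.56,0,-1.9],"angular":[0,0,0]}]}}

```text
clock: 5.82
position: [0.5443, -0.0369, 0.181]
ee_rot: [3.137, 0.11, -0.004]
force: [0.7, -9.2, -4.9]
width: 0.215
```

The 5 N of weight on the tool means the lid is free. Continuing the arc to about 0.78 rad.

{"op": "jog_arm", "data": {"moves": [{"fingers":1,"xyz":[0.35,0,-0.95],"angular":[0,0,0]},{"fingers":1,"xyz":[0.75,0,-1.85],"angular":[0,0,0]},{"fingers":1,"xyz":[1.2,0,-2.8],"angular":[0,0,0]},{"fingers":1,"xyz":[1.65,0,-3.65],"angular":[0,0,0]},{"fingers":1,"xyz":[2.2,0,-4.5],"angular":[0,0,0]},{"fingers":1,"xyz":[2.75,0,-5.3],"angular":[0,0,0]},{"fingers":1,"xyz":[3.4,0,-6.1],"angular":[0,0,0]},{"fingers":1,"xyz":[4.05,0,-6.85],"angular":[0,0,0]},{"fingers":1,"xyz":[4.05,0,-6.85],"angular":[0,0,0]}]}}

```text
clock: 6.95
position: [0.5842, -0.0343, 0.2498]
ee_rot: [3.137, 0.11, -0.006]
force: [-4.4, -8.6, 0.5]
width: 0.212
```

{"op": "jog_arm", "data": {"moves": [{"fingers":1,"xyz":[0.55,0,-0.7],"angular":[0,0,0]},{"fingers":1,"xyz":[1.25,0,-1.35],"angular":[0,0,0]},{"fingers":1,"xyz":[1.95,0,-2.0],"angular":[0,0,0]},{"fingers":1,"xyz":[2.7,0,-2.6],"angular":[0,0,0]},{"fingers":1,"xyz":[3.45,0,-3.15],"angular":[0,0,0]},{"fingers":1,"xyz":[4.1,0,-3.6],"angular":[0,0,0]},{"fingers":1,"xyz":[4.1,0,-3.6],"angular":[0,0,0]},{"fingers":1,"xyz":[4.1,0,-3.6],"angular":[0,0,0]}]}}

```text
clock: 7.95
position: [0.6255, -0.0315, 0.2855]
ee_rot: [3.137, 0.11, -0.005]
force: [-2.2, -8.0, -0.3]
width: 0.215
```

```bash
python3 - <<'E'
from h import *
go([.6255,-.032,.286],.07)
w=imaging.get_image('wrist');s=imaging.get_image('side')
s=cv2.resize(s[130:240,180:330],None,fx=2.6,fy=2.6,interpolation=cv2.INTER_CUBIC)
w=cv2.resize(w,(400,300)); c=np.zeros((300,800,3),np.uint8);c[:,:400]=w;c[:286,400:400+390]=s[:300]
cv2.imwrite('pics/f1.png',np.clip(c[:,:,::-1]*1.4,0,255).astype(np.uint8))
for i in range(3): imaging.get_image('top'); o=arm.observe(); print(o['position'],o['force'],o['width'])
E
```

```text
t 7.95 pos [ 0.6255 -0.0315  0.2855] F [-2.2 -8.  -0.3] w 0.21523428909339004
xyz [-0.    0.05 -0.05] ang [ 0.003  0.003 -0.   ]
[ 0.625438   -0.03147903  0.28550444] [-2.53729531 -8.55114874 -0.58361031] 0.21753268818982066
[ 0.62544303 -0.03147784  0.28550931] [-1.56569932 -8.21786026 -0.49388942] 0.2157340388467934
[ 0.6254716  -0.03146413  0.28550791] [-2.78340941 -7.73409743 -0.08047794] 0.2163263575676168
```

View pics/f1.png

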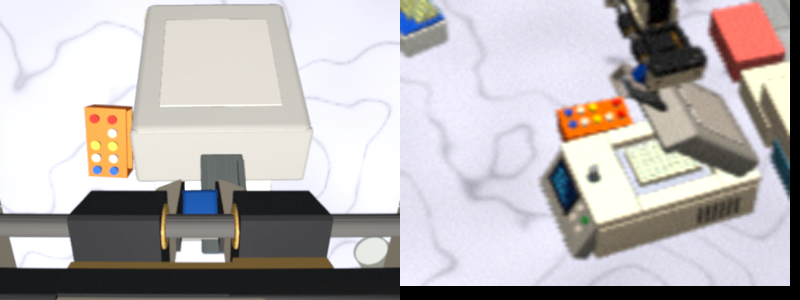

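Both views show the tab between the fingers, the lid raised to roughly 45°, the plate in its block, the bare ball stud at crop (595,173), and the rack in place. The pose is still, so I'm handing in.

```bash
python3 -c "
from h import *
print(job.sign_off()); go([.6255,-.032,.286],.07)"
```

```text
the job is handed in; nothing more can be done
None
the job is handed in; nothing more can be done
```

The lid is open at about 0.77 rad (44°) and the arm is holding it still there by the blue tab. I handed the job in at about 8 s on the robot's clock; sign-off gave no verdict.

- **Latch:** I gripped the tab across its 20 mm at 30 N and slid it aside by about 18.5 mm with the lid still shut. The spring force read 8.8 N there. That is just short of the 20 mm stop but well clear of the ball.
- **Lift:** I lifted slowly along the hinge arc. The tool took about 5 N of weight at first, so the catch was free and not forced. Partway up there was a mild sideways load of about 4 N from a small error in my arc, which I corrected for.
- **Last checks:** The tool's position was steady to within 0.1 mm and the grip opening still matched the tab's width. The last pictures show the tab in the fingers, the plate in its block, the ball stud bare and the rack in its place.
- **Not measured:** I worked out the lid angle from the tool's position and the hinge geometry, not directly. I judged the plate and rack by eye, and did not look again at the tip box, cup and bottle.

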